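# Load the rinse beaker and hold up the blue tube for inspection

## Task

At the anodising bench, lift the bare aluminium tube out of the wooden block and stand it in the grey beaker, setting it down inside rather than dropping it. Then draw the blue tube up out of the block by its thick end and carry it over the white viewing tray, tipped about half-way between upright and level (thick end still uppermost) with its lower end at least 10 cm above the bench; finish while holding it still like that, in the gripper and touching nothing else. Leave the red and gold tubes in the block, and the beaker and the green bowl standing where they are.

Things in the scene. Friction and masses are not known exactly. Their poses are not given: they have to be found in the camera images.
- bare: plain silver aluminium tube, 150 mm long, 40 to 85 g: round body 16 mm in diameter, thicker round grip of 20 mm diameter from 108 to 148 mm above the foot. Origin at the centre of its foot (lower end), z along the tube to the thick end. Starts upright in one of the block's sockets (which varies), foot 15 mm and top 165 mm above the bench
- blue: deep blue tube, 150 mm long, 40 to 85 g: round body 16 mm in diameter, thicker round grip of 20 mm diameter from 108 to 148 mm above the foot. Origin at the centre of its foot (lower end), z along the tube to the thick end. Starts upright in one of the block's sockets (which varies), foot 15 mm and top 165 mm above the bench
- red: red tube, 150 mm long, 40 to 85 g: round body 16 mm in diameter, thicker round grip of 20 mm diameter from 108 to 148 mm above the foot. Origin at the centre of its foot (lower end), z along the tube to the thick end. Starts upright in one of the block's sockets (which varies), foot 15 mm and top 165 mm above the bench. Not to be handled
- gold: orange-gold tube, 150 mm long, 40 to 85 g: round body 16 mm in diameter, thicker round grip of 20 mm diameter from 108 to 148 mm above the foot. Origin at the centre of its foot (lower end), z along the tube to the thick end. Starts upright in one of the block's sockets (which varies), foot 15 mm and top 165 mm above the bench. Not to be handled
- bare_foot (a point): centre of the bare tube's foot (same point as its body origin)
- blue_foot (a point): centre of the blue tube's foot, its lower end
- blue_mid (a point): middle of the blue tube, 75 mm above its foot along its axis
- block: fixed brown wooden block 60 x 205 x 60 mm (x, y, z), origin at the centre of its underside, on the bench. Four round sockets, 18 mm wide, 45 mm deep, in a row along its y axis at y = -82.5, -27.5, 27.5 and 82.5 mm, one tube in each. Stands to the left or the right, turned up to 0.35 rad
- beaker: loose grey round open beaker with a blue band, outer diameter 56 mm, wall 4 mm (inner diameter 48 mm), 85 mm high, floor 6 mm thick, 350 g. Origin at the centre of its underside. It starts empty, between the block and the tray. A tube let go in it may lean against the rim by up to about 22 degrees
- tray: fixed shallow white viewing tray 200 x 160 x 18 mm (x, y, z), walls 5 mm, origin at the centre of its underside on the bench; on the other side from the block, turned up to 0.3 rad
- offcuts: bystander: small loose green bowl, 90 mm diameter, 50 mm high, beyond the beaker; origin at the centre of its underside

How it is judged (in metres and radians):
On the way, in this order (a step that is already met when the one before it is completed fails the run):
1. the bare tube stands in the beaker, foot on its floor, let go (horizontal distance between bare_foot and beaker below 0.024 m and z of bare_foot in the frame of beaker below 0.022 m and angle between bare's own z axis and vertical below 0.6 rad and angle between beaker's own z axis and vertical below 0.15 rad and contact force between the fingers and bare below 0.05 N and linear speed of bare below 0.05 m/s), for 0.2 s.
2. the blue tube is drawn clear out of the block, in the fingers (height (world z) of blue_foot above 0.075 m and contact force between the fingers and blue above 0.5 N), for 0.1 s.
At the end, for the whole second after the job is handed in: Blue tube held still in the fingers, touching nothing else: 30-60 deg from vertical, thick end up, foot over 95 mm above the bench, middle over the tray outline. Bare tube let go in the upright beaker, foot within 22 mm of its underside, leaning under 34 deg (horizontal distance between bare_foot and beaker below 0.024 m and z of bare_foot in the frame of beaker below 0.022 m and angle between bare's own z axis and vertical below 0.6 rad and angle between beaker's own z axis and vertical below 0.15 rad and contact force between each of the fingers, blue and bare below 0.05 N and angle between blue's own z axis and vertical between 0.52 and 1.05 rad and height (world z) of blue_foot above 0.095 m and x of blue_mid in the frame of tray between -0.1 and 0.1 m and y of blue_mid in the frame of tray between -0.08 and 0.08 m and contact force between the fingers and blue above 0.5 N and linear speed of blue below 0.03 m/s and angular speed of blue below 0.15 rad/s and contact force between blue and block below 0.05 N and contact force between blue and tray below 0.05 N and contact force between blue and beaker below 0.05 N and contact force between blue and red below 0.05 N and contact force between blue and gold below 0.05 N and contact force between blue and offcuts below 0.05 N); the arm keeps its last pose, push and grip.
It fails at once if the red or gold tube is lifted or pushed out of its place (distance of any of red, gold from where it was at the start of the episode above 0.015 m).
It fails at once if the beaker is shoved or knocked over (distance of beaker from where it was at the start of the episode above 0.03 m or angle between beaker's own z axis and vertical above 0.4 rad).
It fails at once if the bare tube is dropped (falls freely, out of the fingers) (contact force between the fingers and bare below 0.02 N and linear speed of bare above 0.75 m/s).
It fails at once if the bowl is pushed about (distance of offcuts from where it was at the start of the episode above 0.03 m).
It also fails if it takes over 64 s, if anything falls off the work surface, if the arm or the gripper's body presses on something with over 40 N, if the wrist force passes 120 N, or if a joint passes its speed limit or range.

## Robot

A 6-joint arm with a two-finger parallel gripper is mounted at the origin on the work surface. World frame = base frame: x ahead of the robot, y to its left, z up, the work surface at z = 0. Lengths are in mm, angles in rad, forces in N, time in s.
With the tool pointing down it reaches from about 275 to 750 mm from the base axis. Payload 10.2 kg.
Tool frame: the origin (TCP) lies at the very end of the fingers, on their centre line; the grasp point (between the pads) lies 19 mm behind it; z points along the fingers, y is the line along which they close (so a half turn about z gives the same grasp; the last joint's range is limited). The gripper opens to 85 mm and grips with 20 to 120 N. Pads are 22 mm wide; open, the fingers measure 114 mm over their backs; the gripper's body (76 mm by 85 mm) begins 54 mm behind the grasp point. The pads swing forward as they close: fully open they stand 13 mm farther back than shut.
Start: joints at [-1.379, 0.313, 1.498, -0, 1.331, -0.223], TCP at [211.567, -480.49, 231.294] pointing down, gripper open.
Joint ranges: [-2.94, 2.94], [-0.97, 2.17], [0.19, 2.56], [-1.23, 4.37], [0.02, 3.11], [-2.88, 2.88]. Speed limits (rad/s): [2.39, 2.39, 3.01, 3.14, 3.14, 3.14].

## Interface

Orientations are given as a unit quaternion [w, x, y, z].
In Python, from rig import * gives the robot as it stands. The module is installed in compiled form; this text tells all that it offers.
- The arm moves only by the shell command python3 -m crank 'ROWS' [FORCE]. ROWS is JSON, a list that holds one entry, the list of rows, each a list of 7 numbers: the shift along the tool's x, y, z in units of 25 mm (1.0 is 25 mm), then the turn, a rotation vector about the tool's x, y, z in units of 8 degrees (1.0 is 8 degrees), then the finger opening in mm, from 0 to 85.4. A call has exactly 8 rows; each row shifts and turns the commanded pose from where the row before left it, along the tool's axes as they then stand; what a row does not reach is not made up. A row lasts 1/10 s, in which the tool goes at most 50 mm and 8.59 degrees, less where a joint would pass 70% of its speed; a pose out of reach is approached as far as the arm can. A call is refused whole if a number of a shift passes 1 or a number of a turn 1, either way. A call with a gripper value outside its range is refused whole. The fingers move at their own pace and stop on an object; FORCE is the grip in N (left out, the last holds). Time passes only in rows, so rows that do not move let the fingers close, or fill a call up. It gives the time, the measured TCP pose, the force, the opening and the grip force at its end, in the units of the state.
- sense(): the state, without advancing time (a new reading comes with each control period).
- capture(name): name is "scene" or "top" or "wrist"; returns the picture (480x640x3 uint8, blue, green, red); there is no depth.
- camera_model(name): a dict with "fx", "fy", "cx", "cy" (pixels), "world_from_camera" (4x4, takes a point from camera to world coordinates); the wrist camera has in their place "T_tool_cam" (4x4, takes a point from camera to tool coordinates, whose origin is the TCP and whose axes are the flange's). Camera axes: x right, y up, looking along -z (the intrinsics and any distortion apply to the point x, -y, -z); pixel columns grow to the right and rows downward; lengths in mm; the calibration is good to about 2 mm. The wrist camera is an equidistant fisheye: a pixel r from the principal point sees the ray r / f radians off the axis. A picture is of the moment at which its call begins: read the wrist's pose just before it. camera_model takes no time and is no camera call.
- finish_job(): hands the job in; it is judged then, once.
The state is a dict: "time_s": time; "joints": joint angles; "dq": joint speeds; "tau": joint torques, N m; "eef_pos": TCP position; "ee_rot": TCP orientation; "force": force on the tool from outside, world axes, zero at the start; "wrist_torque": the same for the moment, N m; "grip_width": opening from 0.0 (shut) to 1.0 (fully open); "grip_force": force on a finger pad.
Only numpy, scipy, OpenCV 4.12 (cv2) and the standard library are available. Lean on these libraries where they do the work, as an engineer would, in place of code of your own. Each camera call takes 0.05 s, during which the arm holds its last target. There are 200 camera calls.

## Working session

There is one attempt and no reset: what is moved stays moved. The work goes in short steps, Python scripts to look and compute and a shell command to move; the robot and the scene stay as the last step left them, time stands still between calls to the robot, and variables do not carry over. Pictures are saved under pics/ and viewed, at most 10 in all, crops included, and the job is handed in when it is done.

```bash
mkdir -p pics
python3 - <<'E'
from rig import *
import cv2,numpy as np
for n in("scene","top"):
    cv2.imwrite(f"pics/{n}0.png",capture(n))
    m=camera_model(n);print(n,{k:(np.round(v,3).tolist()) for k,v in m.items() if k!='name'})
s=sense();print(s)
print(camera_model("wrist"))
E
```

```text
scene {'fx': 438.073, 'fy': 438.073, 'cx': 318.186, 'cy': 234.049, 'world_from_camera': [[-0.614, -0.599, 0.513, 1037.979], [0.789, -0.453, 0.415, 333.27], [-0.016, 0.66, 0.751, 741.899], [0.0, 0.0, 0.0, 1.0]]}
top {'fx': 491.893, 'fy': 491.893, 'cx': 319.804, 'cy': 230.05, 'world_from_camera': [[-0.023, 0.993, -0.113, 459.379], [-1.0, -0.021, 0.019, 12.301], [0.017, 0.114, 0.993, 1078.729], [0.0, 0.0, 0.0, 1.0]]}
{'time_s': 0.1, 'joints': array([-1.37941558e+00,  3.13397795e-01,  1.49835611e+00,  3.26579520e-05,
        1.33101236e+00, -2.23410041e-01]), 'dq': array([-0.00016058, -0.00141948, -0.00218048,  0.00065327,  0.00146717,
        0.00099067]), 'tau': array([ 2.09749684e-03, -4.12899613e+01, -2.60141587e+01, -1.53204819e-04,
        3.08575836e-03, -1.03596346e-05]), 'eef_pos': array([ 211.52114836, -480.25335621,  230.79227079]), 'ee_rot': array([-5.86477149e-04,  9.78571184e-01,  2.05907973e-01,  2.52545745e-05]), 'force': array([ 0.27517972, -0.07896533, -0.35610778]), 'wrist_torque': array([-0.05193676, -0.04453941, -0.02106607]), 'grip_force': 0.0, 'grip_width': 0.9978901170873768}
{'fx': 371.64829954431775, 'fy': 371.64829954431775, 'cx': 324.54902678850016, 'cy': 238.67591378766613, 'T_tool_cam': array([[-7.34529916e-04,  9.65613109e-01,  2.59982275e-01,
         6.65096867e+01],
       [ 9.99999482e-01,  8.92369709e-04, -4.89088550e-04,
         2.76336896e-01],
       [-7.04270623e-04,  2.59981781e-01, -9.65613265e-01,
        -1.42366676e+02],
       [ 0.00000000e+00,  0.00000000e+00,  0.00000000e+00,
         1.00000000e+00]])}
```

View pics/scene0.png

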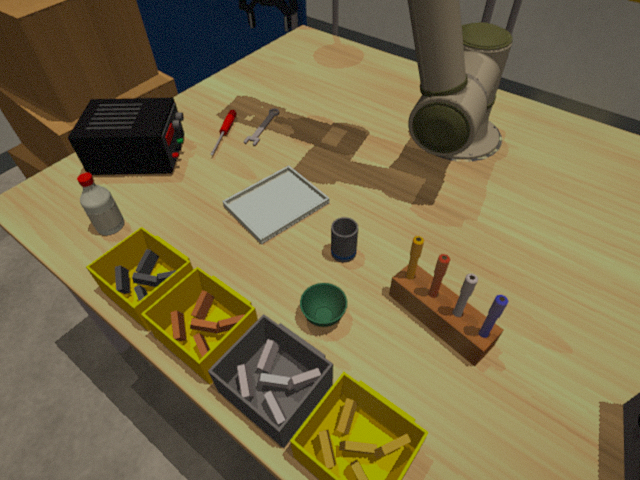

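View pics/top0.png

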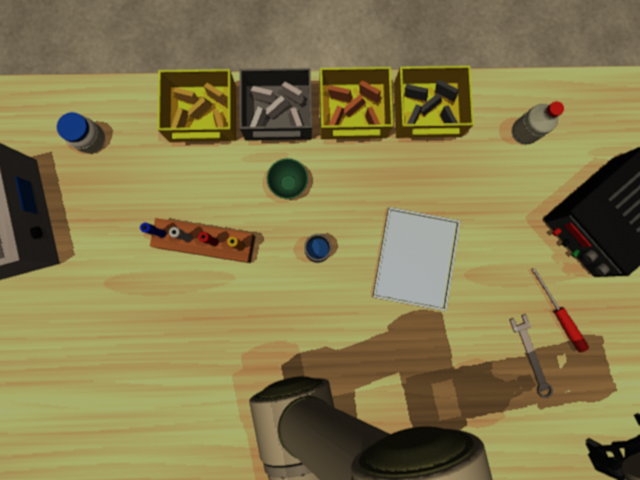

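The block is on the left in both views. In the top view the tube tops are at about blue (146,228), bare (174,232), red (205,237) and gold (233,241). The beaker is near (318,248), the bowl near (288,179), and the tray corners are near (389,208), (459,220), (447,308) and (374,297). I'll enlarge this area for exact pixels.

Run:
```python
import cv2,numpy as np
t=cv2.imread("pics/top0.png");s=cv2.imread("pics/scene0.png")
a=cv2.resize(t[215:275,137:337],None,fx=4,fy=4,interpolation=cv2.INTER_CUBIC)
b=cv2.resize(s[210:345,320:520],None,fx=2.6,fy=2.6,interpolation=cv2.INTER_CUBIC)
c=np.zeros((a.shape[0]+b.shape[0],800,3),np.uint8);c[:240]=a;c[240:,:b.shape[1]]=b
cv2.imwrite("pics/crop1.png",c);print(c.shape)
```

```text
(591, 800, 3)
```

View pics/crop1.png

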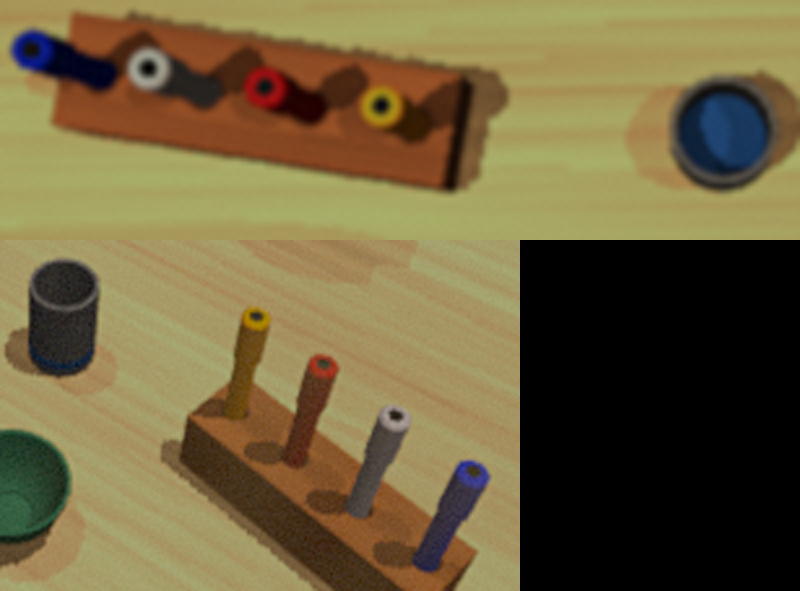

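The crop gives clear tube tops and beaker rims in both cameras. In the top crop the tops are (32,50), (148,68), (266,88) and (382,106), with the rim at (722,132). In the scene crop the rim is near (64,286). Next I fit the block, beaker and tray poses.

```bash
cat > h.py <<'E'
from rig import *
import numpy as np
from scipy.optimize import least_squares
from scipy.spatial.transform import Rotation as R
def proj(n,P,M=None):
    m=camera_model(n);T=np.linalg.inv(m["world_from_camera"]if M is None else M)
    p=np.atleast_2d(P)@T[:3,:3].T+T[:3,3]
    return np.c_[m["cx"]+m["fx"]*p[:,0]/-p[:,2],m["cy"]-m["fy"]*p[:,1]/-p[:,2]]
def rot(): 
    w,x,y,z=sense()["ee_rot"];return R.from_quat([x,y,z,w])
def projw(P):
    m=camera_model("wrist");s=sense();T=np.eye(4);T[:3,:3]=rot().as_matrix();T[:3,3]=s["eef_pos"]
    I=np.linalg.inv(T@m["T_tool_cam"]);p=np.atleast_2d(P)@I[:3,:3].T+I[:3,3]
    v=np.c_[p[:,0],-p[:,1]];h=np.linalg.norm(v,axis=1);th=np.arctan2(h,-p[:,2])
    return np.array([m["cx"],m["cy"]])+m["fx"]*(th/np.maximum(h,1e-9))[:,None]*v
E
python3 - <<'E'
from h import *
tt=np.array([[32,50],[148,68],[266,88],[382,106]])/4+[137,215]-.4
ts=(np.array([[472,474],[395,416],[322,365],[257,317]])-[0,240])/2.6+[320,210]-.3
bt=np.array([[722,132]])/4+[137,215]-.4
bs=(np.array([[64.5,286]])-[0,240])/2.6+[320,210]-.3
Y=np.array([82.5,27.5,-27.5,-82.5])
def tops(q,z=165):c,s=np.cos(q[2]),np.sin(q[2]);return np.c_[q[0]-s*Y,q[1]+c*Y,np.full(4,z)]
for use in("t","s","ts"):
    f=lambda q:np.r_[(proj("top",tops(q))-tt).ravel()*("t"in use),(proj("scene",tops(q))-ts).ravel()*("s"in use)]
    r=least_squares(f,[450,250,0]);print(use,r.x.round(3),r.fun.round(1))
    g=lambda q:np.r_[(proj("top",[*q,85])-bt).ravel()*("t"in use),(proj("scene",[*q,85])-bs).ravel()*("s"in use)]
    r2=least_squares(g,[450,50]);print(" beaker",r2.x.round(1),r2.fun.round(1))
print(tops(r.x).round(1))
c=np.array([[389,208],[459,220],[447,308],[374,297]])
cor=np.array([[100,80],[100,-80],[-100,-80],[-100,80]])
k=lambda q:(proj("top",np.c_[q[:2]+cor@R.from_euler('z',q[2]).as_matrix()[:2,:2].T,np.full(4,18)])-c).ravel()
r3=least_squares(k,[400,-180,0]);print("tray",r3.x.round(2),r3.fun.round(1))
o=lambda q:(proj("top",[*q,50])-[[288,179]]).ravel();print("bowl",least_squares(o,[600,80]).x.round(0))
E
```

```text
t [ 5.61064e+02  2.39130e+02 -1.82000e-01] [-0.  -0.   0.2  0.2 -0.2 -0.2  0.   0.   0.  -0.  -0.  -0.   0.  -0.
 -0.  -0. ]
 beaker [536.9  -0.8] [ 0. -0.  0. -0.]
s [ 5.64062e+02  2.40449e+02 -1.90000e-01] [-0.  -0.  -0.  -0.  -0.  -0.  -0.  -0.   0.1 -0.1 -0.2  0.4  0.3 -0.1
 -0.3 -0.3]
 beaker [542.7   1.6] [-0. -0. -0.  0.]
ts [ 5.62377e+02  2.39829e+02 -1.87000e-01] [-0.4 -1.  -0.2 -0.6 -0.5 -0.8 -0.4 -0.4  0.3 -1.2 -0.  -0.5  0.4 -0.9
 -0.2 -0.9]
 beaker [ 5.391e+02 -1.000e-01] [-0.4 -1.1  0.4 -1.4]
[[577.7 320.9 165. ]
 [567.5 266.9 165. ]
 [557.3 212.8 165. ]
 [547.1 158.8 165. ]]
tray [ 5.1546e+02 -2.1799e+02 -1.9000e-01] [-1.1 -1.5  1.  -1.2  0.4  2.1 -0.3  0.5]
bowl [687.  57.]
```

```bash
python3 -m crank '[[[1,-0.86,0,0,0,0,60],[1,-0.86,0,0,0,0,60],[1,-0.86,0,0,0,0,60],[1,-0.86,0,0,0,0,60],[1,-0.86,0,0,0,0,60],[1,-0.86,0,0,0,0,60],[1,-0.86,0,0,0,0,60],[1,-0.86,0,0,0,0,60]]]'
python3 -m crank '[[[1,-0.86,0,0,0,0,60],[1,-0.86,0,0,0,0,60],[1,-0.86,0,0,0,0,60],[1,-0.86,0,0,0,0,60],[1,-0.86,0,0,0,0,60],[1,-0.86,0,0,0,0,60],[1,-0.86,0,0,0,0,60],[1,-0.86,0,0,0,0,60]]]'
python3 -m crank '[[[1,-0.86,0,0,0,0,60],[1,-0.86,0,0,0,0,60],[1,-0.86,0,0,0,0,60],[1,-0.86,0,0,0,0,60],[1,-0.86,0,0,0,0,60],[1,-0.86,0,0,0,0,60],[1,-0.86,0,0,0,0,60],[0,0,0,0,0,0,60]]]'
python3 -m crank '[[[0,0,0,0,0,-0.99,60],[0,0,0,0,0,-0.99,60],[0,0,0,0,0,-0.99,60],[0,0,0,0,0,-0.99,60],[0,0,0,0,0,-0.99,60],[0,0,0,0,0,-0.99,60],[0,0,0,0,0,-0.99,60],[0,0,0,0,0,0,60]]]'
cat >> h.py <<'E'
def tool(target,yang=None):
    s=sense();M=rot().as_matrix()
    print("pos",s["eef_pos"].round(1),"tilt",np.degrees(np.arccos(-M[2,2])).round(2),"yangle",np.arctan2(M[1,1],M[0,1]).round(3),"t",s["time_s"],"j",s["joints"].round(2),"F",s["force"].round(1),s["grip_force"],s["grip_width"])
    print("shift units",(M.T@(np.array(target)-s["eef_pos"])/25).round(2))
E
python3 - <<'E'
from h import *
import cv2
tool([567.5,266.9,230])
print(projw([[577.7,320.9,165],[567.5,266.9,165],[557.3,212.8,165],[547.1,158.8,165],[539,0,85]]).round(1))
cv2.imwrite("pics/w1.png",capture("wrist"))
E
```

```text
time_s: 0.9
eef_pos: [325.6, -241.1, 231.1]
ee_rot: [-0.0, 0.979, 0.206, -0.0]
force: [1.3, 0.0, -0.3]
grip_width: 0.701
grip_force: 0.0
time_s: 1.7
eef_pos: [439.3, -3.0, 231.1]
ee_rot: [-0.0, 0.979, 0.206, -0.0]
force: [0.3, -0.3, -0.4]
grip_width: 0.704
grip_force: 0.0
time_s: 2.5
eef_pos: [538.9, 206.5, 230.3]
ee_rot: [-0.0, 0.978, 0.207, -0.0]
force: [-0.5, 0.4, -0.8]
grip_width: 0.702
grip_force: 0.0
time_s: 3.3
eef_pos: [538.3, 203.3, 231.0]
ee_rot: [-0.0, 0.77, 0.638, -0.0]
force: [0.9, 0.1, 0.3]
grip_width: 0.705
grip_force: 0.0
pos [538.3 203.3 231. ] tilt 0.04 yangle -0.188 t 3.3 j [ 0.16  0.43  1.34 -0.    1.38  0.35] F [0.9 0.1 0.3] 0.0 0.7052549180614935
shift units [2.72 0.67 0.04]
[[353.1  41.9]
 [353.3 137.3]
 [352.2 233.3]
 [350.3 318.2]
 [361.8 416.6]]
```

View pics/w1.png

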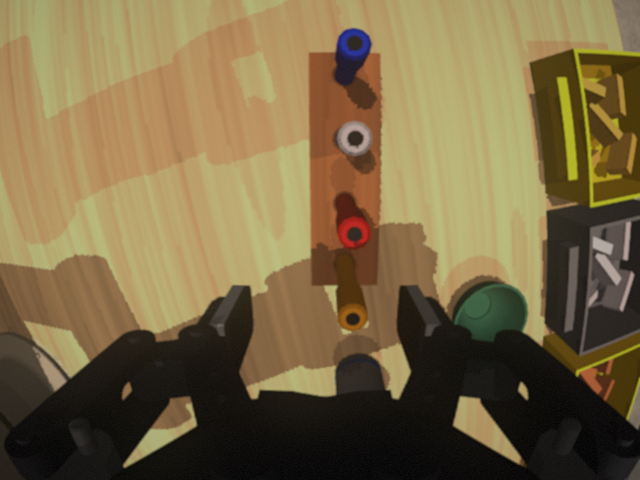

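The wrist view confirms the estimate to about 1–2 px: bare is seen at (354,138) against a predicted (353,137), and blue at (354,43) against (353,42). Now I line up over the bare tube and descend.

```bash
python3 -m crank '[[[0.91,0.23,0,0,0,0,60],[0.91,0.23,0,0,0,0,60],[0.9,0.24,0,0,0,0,60],[0,0,0,0,0,0,60],[0,0,0.7,0,0,0,60],[0,0,0.7,0,0,0,60],[0,0,0.7,0,0,0,60],[0,0,0.7,0,0,0,60]]]'
python3 -m crank '[[[0,0,0.5,0,0,0,60],[0,0,0.5,0,0,0,60],[0,0,0.4,0,0,0,60],[0,0,0,0,0,0,60],[0,0,0,0,0,0,60],[0,0,0,0,0,0,60],[0,0,0,0,0,0,60],[0,0,0,0,0,0,60]]]'
python3 - <<'E'
from h import *
tool([567.5,266.9,126])
E
```

```text
time_s: 4.15
eef_pos: [568.1, 266.5, 160.6]
ee_rot: [0.0, 0.772, 0.636, -0.0]
force: [0.9, 0.4, 0.2]
grip_width: 0.701
grip_force: 0.0
time_s: 4.95
eef_pos: [568.6, 267.4, 126.7]
ee_rot: [0.0, 0.77, 0.637, 0.0]
force: [0.6, -0.2, -1.2]
grip_width: 0.703
grip_force: 0.0
pos [568.6 267.4 126.7] tilt 0.04 yangle -0.188 t 4.95 j [0.25 0.63 1.3  0.   1.22 0.44] F [ 0.6 -0.2 -1.2] 0.0 0.7028012980410431
shift units [-0.03 -0.04  0.03]
```

```bash
python3 -m crank '[[[0,0,0,0,0,0,10],[0,0,0,0,0,0,10],[0,0,0,0,0,0,10],[0,0,0,0,0,0,10],[0,0,0,0,0,0,10],[0,0,0,0,0,0,10],[0,0,0,0,0,0,10],[0,0,0,0,0,0,10]]]' 50
python3 -m crank '[[[0,0,-0.2,0,0,0,10],[0,0,-0.4,0,0,0,10],[0,0,-0.5,0,0,0,10],[0,0,-0.6,0,0,0,10],[0,0,-0.7,0,0,0,10],[0,0,-0.8,0,0,0,10],[0,0,-0.8,0,0,0,10],[0,0,-0.4,0,0,0,10]]]'
python3 - <<'E'
from h import *
import cv2
tool([539,0,237])
cv2.imwrite("pics/s2.png",capture("scene")[180:380,300:560])
E
```

```text
time_s: 5.75
eef_pos: [568.5, 267.4, 126.4]
ee_rot: [0.0, 0.77, 0.637, 0.0]
force: [-1.2, 0.8, 3.6]
grip_width: 0.219
grip_force: 49.1
time_s: 6.55
eef_pos: [568.9, 267.4, 239.2]
ee_rot: [0.001, 0.77, 0.637, 0.002]
force: [-0.0, -0.6, 0.1]
grip_width: 0.22
grip_force: 48.8
pos [568.9 267.4 239.2] tilt 0.21 yangle -0.188 t 6.55 j [ 0.25  0.54  1.14 -0.    1.46  0.44] F [-0.  -0.6  0.1] 48.81533691426739 0.22012367709488553
shift units [-10.73   0.83   0.07]
```

View pics/s2.png

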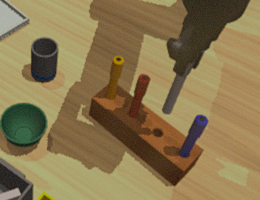

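The bare tube is out of the block and held, with its foot about 127 mm up, and its empty socket is visible. Red and gold stand in the direct path, so I raise 70 mm before moving across.

```bash
python3 -m crank '[[[0,0,-0.4,0,0,0,10],[0,0,-0.6,0,0,0,10],[0,0,-0.7,0,0,0,10],[0,0,-0.6,0,0,0,10],[0,0,-0.5,0,0,0,10],[0,0,0,0,0,0,10],[-0.4,0.03,0,0,0,0,10],[-0.7,0.05,0,0,0,0,10]]]'
python3 -m crank '[[[-0.9,0.07,0,0,0,0,10],[-1,0.08,0,0,0,0,10],[-1,0.08,0,0,0,0,10],[-1,0.08,0,0,0,0,10],[-1,0.08,0,0,0,0,10],[-1,0.08,0,0,0,0,10],[-1,0.08,0,0,0,0,10],[-0.9,0.07,0,0,0,0,10]]]'
python3 -m crank '[[[-0.8,0.06,0,0,0,0,10],[-0.6,0.04,0,0,0,0,10],[-0.4,0.03,0,0,0,0,10],[0,0,0,0,0,0,10],[0,0,0,0,0,0,10],[0,0,0,0,0,0,10],[0,0,0,0,0,0,10],[0,0,0,0,0,0,10]]]'
python3 - <<'E'
from h import *
import cv2
tool([539,0,118])
M=rot().as_matrix();p=sense()["eef_pos"]
f=p+M[:,2]*111.4
print("foot",f,proj("top",f),proj("scene",f),proj("top",[539,0,85]),proj("scene",[539,0,85]))
a=capture("top")[180:320,220:420];b=capture("scene")[140:280,250:450]
cv2.imwrite("pics/p3.png",cv2.resize(np.vstack([a,b]),None,fx=2,fy=2,interpolation=cv2.INTER_CUBIC))
E
```

```text
time_s: 7.4
eef_pos: [564.8, 239.7, 304.8]
ee_rot: [-0.001, 0.77, 0.638, -0.001]
force: [1.0, -0.1, -0.6]
grip_width: 0.221
grip_force: 48.8
time_s: 8.2
eef_pos: [543.1, 43.8, 305.1]
ee_rot: [-0.001, 0.771, 0.637, -0.001]
force: [-0.1, 0.5, -0.7]
grip_width: 0.224
grip_force: 48.8
time_s: 9.0
eef_pos: [538.8, 1.1, 306.3]
ee_rot: [-0.0, 0.77, 0.638, 0.0]
force: [0.1, 0.3, -0.8]
grip_width: 0.216
grip_force: 48.8
pos [538.8   1.1 306.3] tilt 0.0 yangle -0.188 t 9.0 j [-0.22  0.3   1.32  0.    1.52 -0.03] F [ 0.1  0.3 -0.8] 48.81260831840336 0.21601653468178136
shift units [-0.04  0.02  7.53]
foot [538.77321805   1.13351817 194.8910359 ] [[316.72108405 241.83782599]] [[347.27602416 185.85583567]] [[316.70202973 246.58282072]] [[344.93712223 225.95598817]]
```

View pics/p3.png

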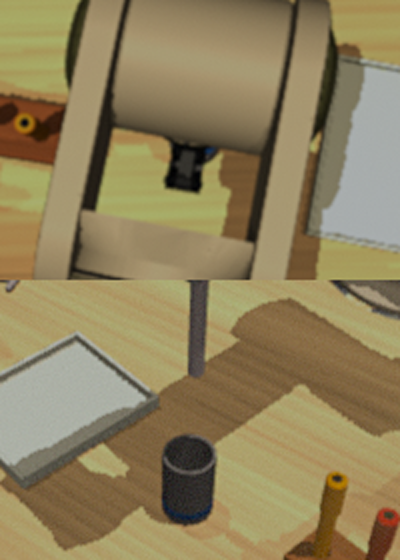

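In the scene crop the tube's foot is at about (348,187), near the predicted (347,186), and it sits straight above the beaker rim at (344.5,228). I add 2 mm along +x, then lower slowly.

```bash
python3 -m crank '[[[0,0.08,0.4,0,0,0,10],[0,0,0.7,0,0,0,10],[0,0,0.7,0,0,0,10],[0,0,0.7,0,0,0,10],[0,0,0.6,0,0,0,10],[0,0,0.6,0,0,0,10],[0,0,0.6,0,0,0,10],[0,0,0.5,0,0,0,10]]]'
python3 -m crank '[[[0,0,0.5,0,0,0,10],[0,0,0.5,0,0,0,10],[0,0,0.4,0,0,0,10],[0,0,0.4,0,0,0,10],[0,0,0.3,0,0,0,10],[0,0,0.2,0,0,0,10],[0,0,0.2,0,0,0,10],[0,0,0.1,0,0,0,10]]]'
python3 -m crank '[[[0,0,0.05,0,0,0,10],[0,0,0.02,0,0,0,10],[0,0,0,0,0,0,10],[0,0,0,0,0,0,10],[0,0,0,0,0,0,10],[0,0,0,0,0,0,10],[0,0,0,0,0,0,10],[0,0,0,0,0,0,10]]]'
python3 - <<'E'
from h import *
import cv2
tool([541,1,118])
E
```

```text
time_s: 9.9
eef_pos: [540.4, 0.4, 184.8]
ee_rot: [-0.0, 0.77, 0.637, -0.0]
force: [-0.0, -0.6, -0.7]
grip_width: 0.217
grip_force: 48.8
time_s: 10.7
eef_pos: [540.7, 0.3, 121.0]
ee_rot: [-0.0, 0.77, 0.637, -0.0]
force: [-0.0, -0.1, -1.5]
grip_width: 0.222
grip_force: 48.8
time_s: 11.5
eef_pos: [540.7, 0.3, 119.6]
ee_rot: [0.0, 0.77, 0.637, -0.0]
force: [0.7, -0.1, 0.0]
grip_width: 0.219
grip_force: 48.8
pos [5.407e+02 3.000e-01 1.196e+02] tilt 0.0 yangle -0.188 t 11.5 j [-0.22  0.46  1.6  -0.    1.09 -0.03] F [ 0.7 -0.1  0. ] 48.84201735723764 0.2185106310677263
shift units [0.03 0.01 0.06]
```

```bash
python3 -m crank '[[[0,0,0.03,0,0,0,10],[0,0,0.02,0,0,0,10],[0,0,0.01,0,0,0,10],[0,0,0,0,0,0,10],[0,0,0,0,0,0,10],[0,0,0,0,0,0,10],[0,0,0,0,0,0,10],[0,0,0,0,0,0,10]]]' 20
python3 -m crank '[[[0,0,0,0,0,0,19],[0,0,0,0,0,0,20],[0,0,0,0,0,0,21],[0,0,0,0,0,0,23],[0,0,0,0,0,0,26],[0,0,0,0,0,0,31],[0,0,0,0,0,0,38],[0,0,0,0,0,0,48]]]'
python3 -m crank '[[[0,0,0,0,0,0,60],[0,0,0,0,0,0,70],[0,0,-0.5,0,0,0,70],[0,0,-0.8,0,0,0,70],[0,0,-1,0,0,0,70],[0,0,-1,0,0,0,70],[0,0,-1,0,0,0,70],[0,0,-0.5,0,0,0,70]]]'
python3 - <<'E'
from h import *
import cv2
tool([578.5,321,231])
print(projw([[540,0,85],[540,0,157],[578,321,165]]))
a=cv2.resize(capture("scene")[140:380,250:550],(600,480));b=cv2.resize(capture("wrist"),(200,150))
c=np.zeros((480,800,3),np.uint8);c[:,:600]=a;c[:150,600:]=b
cv2.imwrite("pics/p4.png",c)
E
```

```text
time_s: 12.3
eef_pos: [540.7, 0.3, 118.1]
ee_rot: [0.0, 0.77, 0.637, 0.0]
force: [-0.4, -0.6, -0.3]
grip_width: 0.218
grip_force: 48.8
time_s: 13.1
eef_pos: [540.7, 0.3, 118.0]
ee_rot: [-0.0, 0.77, 0.637, -0.0]
force: [0.1, 0.1, -0.9]
grip_width: 0.559
grip_force: 0.0
time_s: 13.9
eef_pos: [541.2, 0.2, 241.0]
ee_rot: [0.002, 0.77, 0.637, 0.001]
force: [-1.0, 0.1, -0.8]
grip_width: 0.816
grip_force: 0.0
pos [5.412e+02 2.000e-01 2.410e+02] tilt 0.22 yangle -0.188 t 13.9 j [-0.22  0.34  1.44  0.    1.36 -0.03] F [-1.   0.1 -0.8] 0.0 0.8156314289042795
shift units [12.88 -0.94  0.4 ]
[[ 321.26915094  222.01153706]
 [ 320.77960245  246.65070003]
 [ 289.65584812 -179.77974719]]
```

View pics/p4.png

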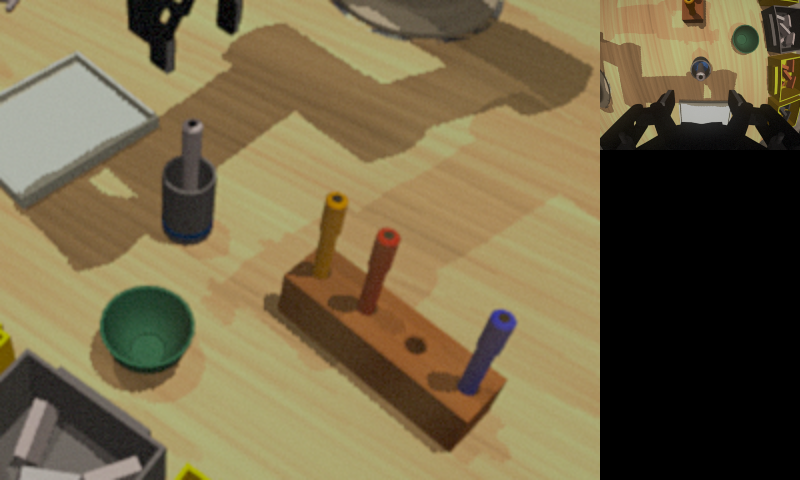

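Bare stands upright in the beaker at scene crop (190,125) to (190,190), and the beaker, bowl, red and gold are undisturbed. Next is the blue tube.

```bash
python3 -m crank '[[[0.5,-0.04,0,0,0,0,60],[0.9,-0.07,0,0,0,0,60],[1,-0.07,0,0,0,0,60],[1,-0.07,0,0,0,0,60],[1,-0.07,0,0,0,0,60],[1,-0.07,0,0,0,0,60],[1,-0.07,0,0,0,0,60],[1,-0.07,0,0,0,0,60]]]'
python3 -m crank '[[[1,-0.07,0,0,0,0,60],[1,-0.07,0,0,0,0,60],[1,-0.07,0,0,0,0,60],[1,-0.07,0,0,0,0,60],[0.9,-0.07,0,0,0,0,60],[0.6,-0.05,0,0,0,0,60],[0,0,0,0,0,0,60],[0,0,0,0,0,0,60]]]'
python3 - <<'E'
from h import *
import cv2
tool([578.7,321.2,126])
print(projw([[578.7,321.2,165]]))
im=capture("wrist");h=cv2.cvtColor(im,cv2.COLOR_BGR2HSV);m=cv2.inRange(h,(110,150,60),(130,255,255))
n,l,st,c=cv2.connectedComponentsWithStats(m);print([(st[i].tolist(),c[i].round(1).tolist()) for i in range(1,n) if st[i][4]>100])
cv2.imwrite("pics/w5.png",im)
E
```

```text
time_s: 14.8
eef_pos: [561.7, 186.4, 236.4]
ee_rot: [-0.001, 0.77, 0.638, -0.001]
force: [0.6, -0.9, 0.0]
grip_width: 0.702
grip_force: 0.0
time_s: 15.6
eef_pos: [577.7, 321.5, 236.7]
ee_rot: [-0.0, 0.77, 0.638, -0.001]
force: [-0.6, -0.5, -0.3]
grip_width: 0.703
grip_force: 0.0
pos [577.7 321.5 236.7] tilt 0.13 yangle -0.188 t 15.6 j [ 0.33  0.63  1.01 -0.    1.51  0.52] F [-0.6 -0.5 -0.3] 0.0 0.7030075425305401
shift units [-0.    0.05  4.43]
[[324.99643338 251.79047004]]
[([512, 0, 48, 21, 484], [537.7, 8.3]), ([309, 236, 31, 31, 543], [324.1, 250.2])]
```

```bash
python3 -m crank '[[[0,0.02,0.5,0,0,0,60],[0,0,0.7,0,0,0,60],[0,0,0.8,0,0,0,60],[0,0,0.8,0,0,0,60],[0,0,0.7,0,0,0,60],[0,0,0.5,0,0,0,60],[0,0,0.3,0,0,0,60],[0,0,0.13,0,0,0,60]]]'
python3 -m crank '[[[0,0,0,0,0,0,60],[0,0,0,0,0,0,60],[0,0,0,0,0,0,10],[0,0,0,0,0,0,10],[0,0,0,0,0,0,10],[0,0,0,0,0,0,10],[0,0,0,0,0,0,10],[0,0,0,0,0,0,10]]]' 60
python3 -m crank '[[[0,0,0,0,0,0,10],[0,0,0,0,0,0,10],[0,0,-0.2,0,0,0,10],[0,0,-0.4,0,0,0,10],[0,0,-0.5,0,0,0,10],[0,0,-0.6,0,0,0,10],[0,0,-0.7,0,0,0,10],[0,0,-0.8,0,0,0,10]]]'
python3 -m crank '[[[0,0,-0.9,0,0,0,10],[0,0,-0.9,0,0,0,10],[0,0,-0.9,0,0,0,10],[0,0,-0.8,0,0,0,10],[0,0,-0.6,0,0,0,10],[0,0,-0.4,0,0,0,10],[0,0,0,0,0,0,10],[0,0,0,0,0,0,10]]]'
python3 - <<'E'
from h import *
tool([485,-200,316])
E
```

```text
time_s: 16.45
eef_pos: [578.6, 321.1, 126.6]
ee_rot: [-0.0, 0.771, 0.637, -0.0]
force: [0.8, 0.8, 0.9]
grip_width: 0.702
grip_force: 0.0
time_s: 17.25
eef_pos: [578.8, 321.5, 127.8]
ee_rot: [-0.0, 0.77, 0.638, 0.0]
force: [-1.5, 0.6, 5.5]
grip_width: 0.215
grip_force: 59.0
time_s: 18.05
eef_pos: [578.7, 321.3, 208.7]
ee_rot: [0.0, 0.77, 0.637, 0.0]
force: [0.7, -0.6, -0.4]
grip_width: 0.216
grip_force: 58.5
time_s: 18.85
eef_pos: [578.7, 321.3, 319.3]
ee_rot: [-0.0, 0.77, 0.637, -0.0]
force: [0.1, 0.6, -0.1]
grip_width: 0.218
grip_force: 58.5
pos [578.7 321.3 319.3] tilt 0.04 yangle -0.188 t 18.85 j [ 0.33  0.61  0.82 -0.    1.71  0.52] F [ 0.1  0.6 -0.1] 58.54500294663012 0.21831206698076633
shift units [-21.18   0.22   0.14]
```

```bash
python3 -m crank '[[[-0.3,0,0,0,0,0,10],[-0.6,0.01,0,0,0,0,10],[-0.9,0.01,0,0,0,0,10],[-1,0.01,0,0,0,0,10],[-1,0.01,0,0,0,0,10],[-1,0.01,0,0,0,0,10],[-1,0.01,0,0,0,0,10],[-1,0.01,0,0,0,0,10]]]'
python3 -m crank '[[[-1,0.01,0,0,0,0,10],[-1,0.01,0,0,0,0,10],[-1,0.01,0,0,0,0,10],[-1,0.01,0,0,0,0,10],[-1,0.01,0,0,0,0,10],[-1,0.01,0,0,0,0,10],[-1,0.01,0,0,0,0,10],[-1,0.01,0,0,0,0,10]]]'
python3 -m crank '[[[-1,0.01,0,0,0,0,10],[-1,0.01,0,0,0,0,10],[-1,0.01,0,0,0,0,10],[-1,0.01,0,0,0,0,10],[-1,0.01,0,0,0,0,10],[-0.8,0.01,0,0,0,0,10],[-0.6,0.01,0,0,0,0,10],[0,0,0,0,0,0,10]]]'
python3 - <<'E'
from h import *
tool([485,-200,316])
E
```

```text
time_s: 19.65
eef_pos: [547.9, 152.6, 319.2]
ee_rot: [-0.0, 0.771, 0.637, -0.0]
force: [0.6, 0.5, -1.1]
grip_width: 0.219
grip_force: 58.6
time_s: 20.45
eef_pos: [512.2, -44.0, 319.2]
ee_rot: [-0.0, 0.771, 0.637, -0.0]
force: [0.0, 0.4, 0.4]
grip_width: 0.214
grip_force: 58.6
time_s: 21.25
eef_pos: [484.3, -201.6, 319.2]
ee_rot: [-0.0, 0.771, 0.637, -0.0]
force: [0.2, -0.0, -0.2]
grip_width: 0.219
grip_force: 58.5
pos [ 484.3 -201.6  319.2] tilt 0.06 yangle -0.19 t 21.25 j [-0.62  0.27  1.33 -0.    1.54 -0.43] F [ 0.2 -0.  -0.2] 58.538164211204275 0.21871991636980675
shift units [0.07 0.02 0.13]
```

```bash
python3 -m crank '[[[0,0,0,0,0,0.4,10],[0,0,0,0,0,0.7,10],[0,0,0,0,0,0.8,10],[0,0,0,0,0,0.7,10],[0,0,0,0,0,0.4,10],[0,0,0,-0.3,0,0,10],[0,0,0,-0.5,0,0,10],[0,0,0,-0.6,0,0,10]]]'
python3 -m crank '[[[0,0,0,-0.7,0,0,10],[0,0,0,-0.7,0,0,10],[0,0,0,-0.7,0,0,10],[0,0,0,-0.7,0,0,10],[0,0,0,-0.6,0,0,10],[0,0,0,-0.5,0,0,10],[0,0,0,-0.3,0,0,10],[0,0,0,0,0,0,10]]]'
python3 - <<'E'
from h import *
import cv2
s=sense();M=rot().as_matrix();p=s["eef_pos"];mid=p+M[:,2]*36.4
tool(p);print("axis",M[:,2],"foot",p+111.4*M[:,2],"mid",mid)
print("mid in tray",R.from_euler('z',-0.19).as_matrix().T[:2,:2]@(mid[:2]-[515.5,-218]))
a=cv2.resize(capture("scene")[60:360,180:480],(600,600));cv2.imwrite("pics/p6.png",a)
E
```

```text
time_s: 22.05
eef_pos: [485.2, -199.5, 319.6]
ee_rot: [0.087, 0.882, 0.461, 0.046]
force: [-0.1, -0.8, 0.3]
grip_width: 0.216
grip_force: 58.6
time_s: 22.85
eef_pos: [484.3, -198.9, 319.0]
ee_rot: [0.337, 0.819, 0.429, 0.177]
force: [0.9, -0.2, -0.3]
grip_width: 0.217
grip_force: 58.7
pos [ 484.3 -198.9  319. ] tilt 44.74 yangle -0.607 t 22.85 j [-0.62 -0.1   1.93  0.02  0.54 -0.02] F [ 0.9 -0.2 -0.3] 58.6509954649955 0.21666656553909144
shift units [0. 0. 0.]
axis [ 0.57869214 -0.40065756 -0.71034423] foot [ 548.78350098 -243.54671635  239.88033186] mid [ 505.38159032 -213.49739946  293.15614912]
mid in tray [-10.78667732   2.51062113]
```

View pics/p6.png

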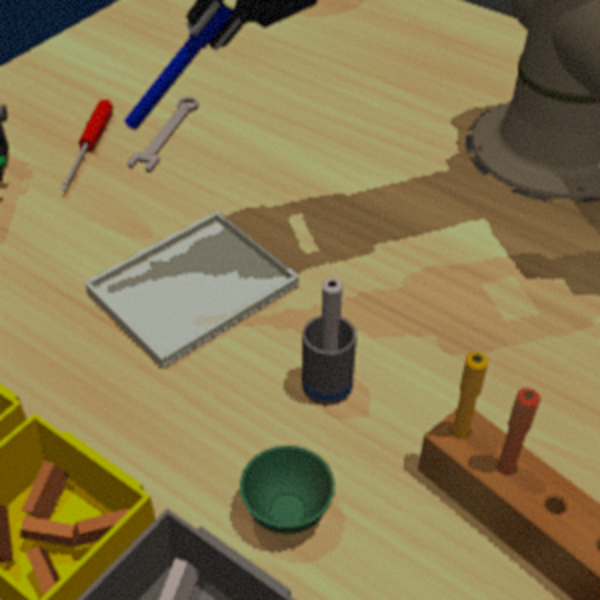

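The blue tube is held at about 45° with its thick end up, touching nothing. Bare is in the beaker, and red, gold and the bowl haven't moved. I'll let it settle, check the projection and hand in.

```bash
python3 -m crank '[[[0,0,0,0,0,0,10],[0,0,0,0,0,0,10],[0,0,0,0,0,0,10],[0,0,0,0,0,0,10],[0,0,0,0,0,0,10],[0,0,0,0,0,0,10],[0,0,0,0,0,0,10],[0,0,0,0,0,0,10]]]'
python3 - <<'E'
from h import *
print((proj("scene",[[505.4,-213.5,293.2],[548.8,-243.5,239.9]])-[180,60])*2)
print(np.abs(sense()["dq"]).max(),finish_job())
E
```

```text
time_s: 23.7
eef_pos: [484.9, -200.3, 319.8]
ee_rot: [0.338, 0.819, 0.428, 0.177]
force: [-0.9, 0.3, -1.0]
grip_width: 0.221
grip_force: 58.7
[[174.87620743  64.93357375]
 [128.47087442 122.8680904 ]]
the job is handed in; nothing more can be done
0.0011701751746415467 None
```

The job is handed in at about 24 s: the bare tube stands in the beaker, and the blue tube is held still over the tray at about 45°, thick end up, with its foot about 240 mm above the bench; the judge's result was not shown.

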